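# Pack the cabinet fittings into the pocket tray

## Task

Pack the set of cabinet fittings from the sheet into the plywood tray: the short bar handle, the small round knob, the square foot and the angle bracket, each in the pocket cut to its shape (handle in the long narrow slot, knob in the round one, foot in the square one, bracket in the short rectangle), standing upright flat on the pocket's floor. The long handle and the large knob are for another cabinet and fit no pocket: leave them standing where they are.

Things in the scene. Friction and masses are not known exactly. Their poses are not given: they have to be found in the camera images.
- short_handle: steel bar handle on two feet: bar 80 mm long (x), 12 mm wide (y), from 24 to 36 mm up; posts 10 mm thick, 64 mm apart, feet 16 mm across. Origin: midway between the feet, at their underside; x along the bar, z up. About 90 g. Its pocket is the long narrow slot. Stands on a fixed pale sheet (top at z = 0.006) beside the tray.
- small_knob: turned dark wood knob: base 44 mm across, waist 26 mm, head 40 mm across from 22 to 34 mm up, 38 mm high in all. Origin: centre of its underside; z up. About 50 g. Its pocket is the round one. Stands on a fixed pale sheet (top at z = 0.006) beside the tray.
- square_foot: black plastic cabinet foot: base 44 x 44 x 10 mm, on it a 36 x 36 mm block, 40 mm high in all. Origin: centre of its underside; x, y along its sides, z up. About 60 g. Its pocket is the square one. Stands on a fixed pale sheet (top at z = 0.006) beside the tray.
- bracket: steel angle bracket: flat leg 60 (x) x 26 (y) x 6 mm; upright leg at its -x end (x -30 to -22 mm), 26 mm wide (y), top 45 mm up; side cheeks flush with its edges (x -22 to 2 mm), 36 mm up, join them. Origin: centre of the flat leg's underside; z up. About 80 g. Pocket: short rectangle, either way round. Stands on a fixed pale sheet (top at z = 0.006) beside the tray.
- long_handle: look-alike, to be left where it stands: steel bar handle on two feet: bar 112 mm long (x), 12 mm wide (y), from 24 to 36 mm up; posts 10 mm thick, 96 mm apart, feet 16 mm across. Origin: midway between the feet, at their underside; x along the bar, z up. About 120 g. Stands on a fixed pale sheet (top at z = 0.006) beside the tray.
- large_knob: look-alike, to be left where it stands: turned dark wood knob: base 68 mm across, waist 41 mm, head 62 mm across from 22 to 34 mm up, 38 mm high in all. Origin: centre of its underside; z up. About 120 g. Stands on a fixed pale sheet (top at z = 0.006) beside the tray.
- pocket_slot: fixed plywood insert 110 x 110 x 18 mm with a long narrow slot 98 mm (x) by 34 mm (y), 12 mm deep, centred in its top, grey felt floor. Origin: centre of its underside; z up; pocket floor at 6 mm, top at 18 mm. One of four inserts filling, two by two in changing order, a square dark-edged tray (236 mm) with its rim flush with their tops.
- pocket_round: fixed plywood insert 110 x 110 x 18 mm with a round pocket 60 mm across, 12 mm deep, centred in its top, grey felt floor. Origin: centre of its underside; z up; pocket floor at 6 mm, top at 18 mm. One of four inserts filling, two by two in changing order, a square dark-edged tray (236 mm) with its rim flush with their tops.
- pocket_square: fixed plywood insert 110 x 110 x 18 mm with a square pocket 62 x 62 mm (sides along x and y), 12 mm deep, centred in its top, grey felt floor. Origin: centre of its underside; z up; pocket floor at 6 mm, top at 18 mm. One of four inserts filling, two by two in changing order, a square dark-edged tray (236 mm) with its rim flush with their tops.
- pocket_short: fixed plywood insert 110 x 110 x 18 mm with a short rectangular pocket 78 mm (x) by 42 mm (y), 12 mm deep, centred in its top, grey felt floor. Origin: centre of its underside; z up; pocket floor at 6 mm, top at 18 mm. One of four inserts filling, two by two in changing order, a square dark-edged tray (236 mm) with its rim flush with their tops.

How it is judged:
At the end, for the whole second after the job is handed in: Each of the four fittings stands upright (0.12 rad), at rest, on the floor of its own pocket (height within 3 mm), within 15 mm of the pocket's centre; the long handle and the large knob stand upright within 20 mm of where they began (horizontal distance between short_handle and pocket_slot below 0.015 m and z of short_handle in the frame of pocket_slot between 0.003 and 0.009 m and angle between each of short_handle, small_knob, square_foot, bracket, long_handle, large_knob's own z axis and vertical below 0.12 rad and linear speed of each of short_handle, small_knob, square_foot, bracket below 0.02 m/s and horizontal distance between small_knob and pocket_round below 0.015 m and z of small_knob in the frame of pocket_round between 0.003 and 0.009 m and horizontal distance between square_foot and pocket_square below 0.015 m and z of square_foot in the frame of pocket_square between 0.003 and 0.009 m and horizontal distance between bracket and pocket_short below 0.015 m and z of bracket in the frame of pocket_short between 0.003 and 0.009 m and distance of each of long_handle, large_knob from where it was at the start of the episode below 0.02 m); the robot touches nothing.
It fails at once if the long handle moved over 20 mm or tipped (distance of long_handle from where it was at the start of the episode above 0.02 m or angle between long_handle's own z axis and vertical above 0.4 rad).
It fails at once if the large knob moved over 20 mm or tipped (distance of large_knob from where it was at the start of the episode above 0.02 m or angle between large_knob's own z axis and vertical above 0.4 rad).
It also fails if it takes over 122 s, if anything falls off the work surface, if the arm or the gripper's body presses on something with over 40 N, if the wrist force passes 120 N, or if a joint passes its speed limit or range.

## Robot

A 6-joint arm with a two-finger parallel gripper is mounted at the origin on the work surface. World frame = base frame: x ahead of the robot, y to its left, z up, the work surface at z = 0. Lengths are in m, angles in rad, forces in N, time in s.
With the tool pointing down it reaches from about 0.35 to 0.775 m from the base axis. Payload 7.3 kg.
Tool frame: the origin (TCP) lies at the very end of the fingers, on their centre line; the grasp point (between the pads) lies 19 mm behind it; z points along the fingers, y is the line along which they close (so a half turn about z gives the same grasp; the last joint's range is limited). The gripper opens to 92 mm and grips with 3 to 60 N. Pads are 19 mm wide; open, the fingers measure 130 mm over their backs; the gripper's body (75 mm by 190 mm) begins 47 mm behind the grasp point.
Start: joints at [-1.309, 0.342, 1.524, -0, 1.275, -0.146], TCP at [0.208, -0.482, 0.227] pointing down, gripper open.
Joint ranges: [-2.53, 2.53], [-0.77, 2.02], [0.04, 2.7], [-1, 4.14], [0.28, 2.66], [-3.11, 3.11]. Speed limits (rad/s): [2.57, 2.57, 3.14, 3.14, 3.14, 3.14].

## Interface

Orientations are given as [roll, pitch, yaw] about the fixed x, y, z axes, in that order (R = Rz(yaw) Ry(pitch) Rx(roll)).
In Python, from cell import robot gives the robot as it stands. The module is installed in compiled form; this text tells all that it offers.
- The arm moves only by the tool arm_command, never from a script. Its argument "moves" is a list of rows, each a list of 3 entries, a list of its own where there are three numbers: the shift along the tool's x, y, z in m, then the turn, a rotation vector about the tool's x, y, z in rad, then the finger opening in m, from 0 to 0.0918. In form: [[[dx, dy, dz], [ax, ay, az], claw], ...]. A call has exactly 5 rows; each row is the pose to reach, as a shift and turn from the pose commanded when the call began, along the tool's axes at that moment; what a row does not reach only later rows make up. A row lasts 1/10 s, in which the tool goes at most 50 mm and 8.59 degrees, less where a joint would pass 70% of its speed; a pose out of reach is approached as far as the arm can. A call with a gripper value outside its range is refused whole. The fingers move at their own pace and stop on an object; "squeeze" is the grip in N (left out, the last holds). Time passes only in rows, so rows that repeat a pose let the fingers close, or fill a call up. It gives the time, the measured TCP pose, the force, the opening and the grip force at its end, in the units of the state.
- robot.observe(): the state, without advancing time (a new reading comes with each control period).
- robot.read_camera(name): name is "scene" or "top" or "wrist"; returns the picture (420x560x3 uint8, red, green, blue); there is no depth.
- robot.camera_model(name): a dict with "fx", "fy", "cx", "cy" (pixels), "R" (3x3) and "t" (3): a world point X has camera coordinates R X + t. Camera axes: x right, y down, z forward; pixel columns grow to the right and rows downward; lengths in m; the calibration is good to about 2 mm. The wrist camera is an equidistant fisheye: a pixel r from the principal point sees the ray r / f radians off the axis. A picture is of the moment at which its call begins: read the wrist's pose just before it. camera_model takes no time and is no camera call; for the wrist camera it gives the pose at the moment of the call.
- robot.hand_in(): hands the job in; it is judged then, once.
The state is a dict: "time": time; "qpos": joint angles; "qvel": joint speeds; "joint_efforts": joint torques, N m; "tool_pos": TCP position; "tool_rot": TCP orientation; "contact_force": force on the tool from outside, world axes, zero at the start; "torque": the same for the moment, N m; "opening": finger opening in m; "grip_force": force on a finger pad.
Only numpy, scipy, OpenCV 4.12 (cv2) and the standard library are available. Lean on these libraries where they do the work, as an engineer would, in place of code of your own. Each camera call takes 0.05 s, during which the arm holds its last target. There are 200 camera calls.

## Working session

There is one attempt and no reset: what is moved stays moved. The work goes in short steps, Python scripts to look and compute and a tool call to move; the robot and the scene stay as the last step left them, time stands still between calls to the robot, and variables do not carry over. Pictures are saved under pics/ and viewed, at most 14 in all, crops included, and the job is handed in when it is done.

Besides the shell and the picture viewer there is one more tool, called as name(argument=value, ...), one argument or row to a line, values as JSON. arm_command: Moves the arm, as the interface text tells. Its arguments: {"type":"object","properties":{"moves":{"type":"array"},"squeeze":{"type":"number"}},"required":["moves"]}

```bash
mkdir -p pics; python3 - <<'E'
from cell import robot
import cv2,numpy as np
for n in("top","scene"):
    im=robot.read_camera(n); cv2.imwrite(f"pics/{n}0.png",im[:,:,::-1])
    m=robot.camera_model(n); print(n,{k:np.round(v,3).tolist() for k,v in m.items()})
s=robot.observe(); print({k:np.round(v,3).tolist() for k,v in s.items()})
E
```

```text
top {'fx': 381.14, 'fy': 381.14, 'cx': 283.071, 'cy': 209.437, 'R': [[-0.001, -1.0, -0.0], [-0.992, 0.001, -0.124], [0.124, 0.0, -0.992]], 't': [-0.016, 0.509, 0.791]}
scene {'fx': 471.356, 'fy': 471.356, 'cx': 288.31, 'cy': 208.118, 'R': [[0.462, 0.887, -0.009], [0.685, -0.364, -0.631], [-0.563, 0.286, -0.776]], 't': [-0.255, -0.325, 1.58]}
{'time': 0.1, 'qpos': [-1.309, 0.343, 1.525, -0.0, 1.275, -0.146], 'qvel': [-0.0, -0.001, -0.003, -0.001, -0.0, 0.0], 'joint_efforts': [0.003, -43.2, -24.47, 0.072, 0.053, -0.0], 'tool_pos': [0.208, -0.482, 0.226], 'tool_rot': [-3.14, -0.0, 0.408], 'contact_force': [0.298, 0.623, 0.422], 'torque': [-0.01, 0.03, -0.021], 'grip_force': 0.0, 'opening': 0.092}
```

View pics/top0.png

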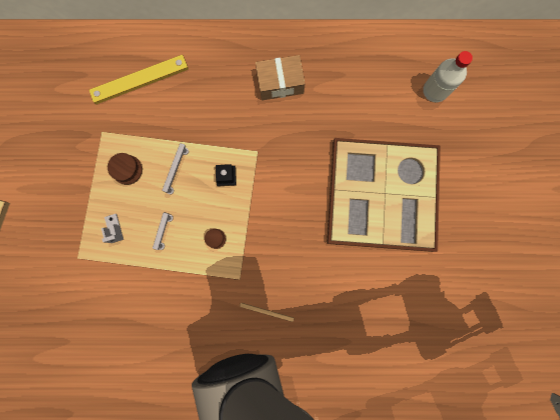

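```bash
python3 - <<'E'
import cv2,numpy as np
im=cv2.imread("pics/top0.png")
a=cv2.resize(im[128:282,75:262],None,fx=4,fy=3.9,interpolation=cv2.INTER_CUBIC)[:600,:800]
cv2.imwrite("pics/c1.png",a)
b=cv2.resize(im[130:260,320:450],None,fx=4,fy=4,interpolation=cv2.INTER_CUBIC)
cv2.imwrite("pics/c2.png",b)
E
```

```text
(no output)
```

View pics/c1.png

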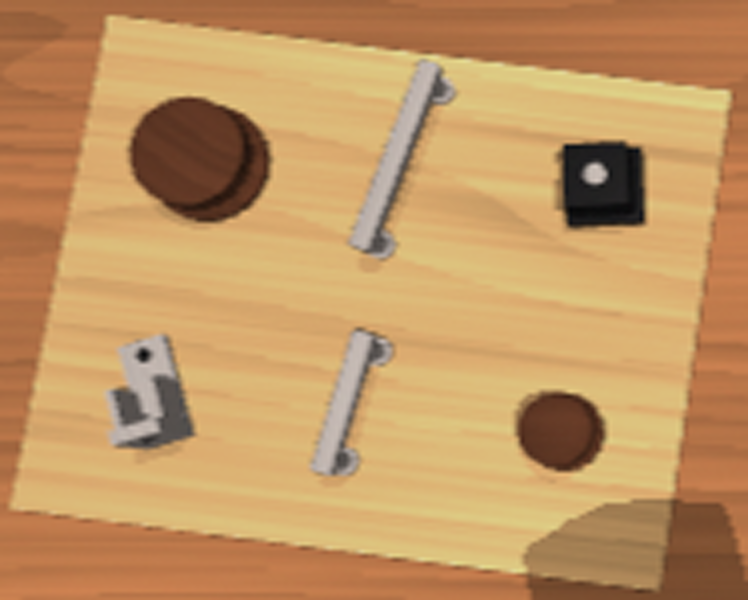

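View pics/c2.png

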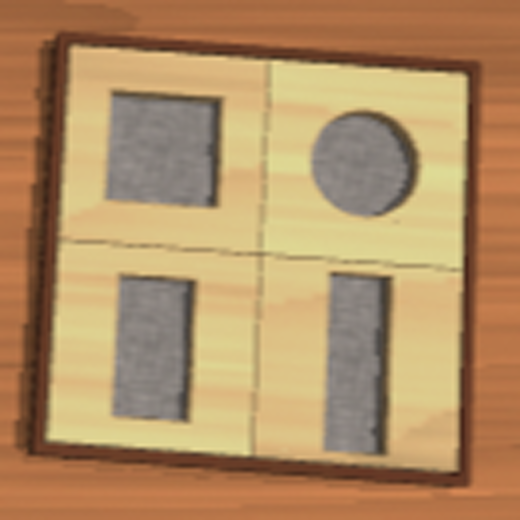

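```bash
cat >h.py <<'E'
from cell import robot
import numpy as np,cv2
def ray(m,px,z,fish=False):
    R=np.array(m["R"]);t=np.array(m["t"]);px=np.atleast_2d(px).astype(float)
    u=(px-[m["cx"],m["cy"]])/[m["fx"],m["fy"]]
    if fish:
        th=np.linalg.norm(u,axis=1,keepdims=True); d=np.c_[u/np.maximum(th,1e-9)*np.sin(th),np.cos(th)]
    else: d=np.c_[u,np.ones(len(u))]
    C=-R.T@t; D=d@R
    return (C+D*((z-C[2])/D[:,2])[:,None])[:,:2]
E
python3 - <<'E'
from h import *
m=robot.camera_model("top")
A=lambda p:np.array(p)/[4,3.9]+[75-.37,128-.37]
B=lambda p:np.array(p)/4+[320-.37,130-.37]
P=lambda n,x:print(n,np.round(x,4).tolist())
q=ray(m,B([[68,47],[468,73],[462,470],[47,440]]),.018)
P("tray",q); P("c",q.mean(0)); P("grid",ray(m,B([[261,253]]),.018))
d=[q[1]-q[0],q[2]-q[3],q[3]-q[0],q[2]-q[1]]
P("len",[np.linalg.norm(v) for v in d]); P("ang",[np.degrees(np.arctan2(v[1],v[0])) for v in d])
P("pockets rim", np.array([ray(m,B(c),.018).mean(0) for c in ([[112,90],[224,97],[218,208]],[[330,271],[392,276],[384,455]],[[120,275],[196,280],[188,423]])]))
for n,p in(("short",[[363,333],[324,472]]),("long",[[430,65],[361,250]])):
    v=ray(m,A(p),.042); e=v[0]-v[1]; P(n,[*v.mean(0),np.degrees(np.arctan2(e[1],e[0])),np.linalg.norm(e)])
P("knob",ray(m,A([[557,430]]),.040)); P("knobbase",ray(m,A([[563,431]]),.01))
P("large",ray(m,A([[190,153]]),.040))
f=ray(m,A([[565,143],[628,142],[629,206],[567,207]]),.046);P("foot",f);P("c",f.mean(0))
b=ray(m,A([[120,347],[168,335]]),.012);b2=ray(m,A([[195,435]]),.006)
P("brk",b);P("",b2);c=(b[0]+b2[0])/2;P("c",c)
e=b[1]-b2[0];P("xdir",[np.degrees(np.arctan2(e[1],e[0])),np.linalg.norm(e)])
E
```

```text
tray [[0.6651, -0.1374], [0.6498, -0.3612], [0.4284, -0.3467], [0.4449, -0.1219]]
c [0.5471, -0.2418]
grid [[0.5478, -0.2418]]
len [0.2243, 0.2254, 0.2208, 0.2219]
ang [-93.9008, -94.19, 175.9785, 176.2399]
pockets rim [[0.6165, -0.2015], [0.503, -0.2992], [0.5074, -0.1893]]
short [0.463, 0.2426, -13.1993, 0.0776]
long [0.5991, 0.2197, -17.8177, 0.11]
knob [[0.4478, 0.1297]]
knobbase [[0.4488, 0.1318]]
large [[0.6018, 0.3319]]
foot [[0.6058, 0.1277], [0.6063, 0.0938], [0.5704, 0.0927], [0.5698, 0.1259]]
c [0.5881, 0.11]
brk [[0.4964, 0.3769], [0.5032, 0.3508]]
 [[0.4469, 0.3355]]
c [0.4716, 0.3562]
xdir [15.1973, 0.0583]
```

```bash
cat >>h.py <<'E'
from scipy.spatial.transform import Rotation as Rt
def go(x,y,z,yawdeg,pose=None):
    """tool-frame shift and turn from present pose to tool-down pose"""
    if pose is None:
        s=robot.observe(); p=np.array(s["tool_pos"]);R=Rt.from_euler("xyz",s["tool_rot"])
        print("t",round(s["time"],2),"tcp",np.round(p,4).tolist(),"yaw",round(np.degrees(s["tool_rot"][2]),1),"open",round(s["opening"],4),"grip",round(s["grip_force"],1))
    else: p=np.array(pose[:3]);R=Rt.from_euler("xyz",[np.pi,0,np.radians(pose[3])])
    T=Rt.from_euler("xyz",[np.pi,0,np.radians(yawdeg)])
    print("shift",np.round(R.inv().apply(np.array([x,y,z])-p),3).tolist(),"turn",np.round((R.inv()*T).as_rotvec(),3).tolist())
    return (x,y,z,yawdeg)
E
python3 -c "
from h import *
a=go(.44,-.12,.2,-13.2)
go(.463,.2426,.15,-13.2,a)"
```

```text
t 0.1 tcp [0.2081, -0.4816, 0.2261] yaw 23.4 open 0.0918 grip 0.0
shift [0.356, -0.24, 0.026] turn [-0.001, 0.0, 0.638]
shift [-0.06, -0.358, 0.05] turn [0.0, 0.0, 0.0]
```

arm_command(
  moves=[
    [[0.036, -0.024, 0.003], [0, 0, 0.128], 0.09],
    [[0.071, -0.048, 0.006], [0, 0, 0.256], 0.09],
    [[0.107, -0.072, 0.009], [0, 0, 0.384], 0.09],
    [[0.142, -0.096, 0.012], [0, 0, 0.512], 0.09],
    [[0.178, -0.12, 0.014], [0, 0, 0.638], 0.09],
  ],
  squeeze=15,
)

```text
time: 0.6
tool_pos: [0.3244, -0.2995, 0.2123]
tool_rot: [-3.141, 0.001, -0.236]
contact_force: [1.1, -0.9, -0.3]
opening: 0.09
grip_force: 0.0
```

```bash
python3 -c "
from h import *
a=go(.42,-.12,.2,-13.2)
go(.42,-.12,.2,-13.2)
go(.463,.2426,.15,-13.2,a)"
```

```text
t 0.6 tcp [0.3244, -0.2995, 0.2123] yaw -13.5 open 0.09 grip 0.0
shift [0.051, -0.197, 0.012] turn [-0.001, 0.001, -0.006]
t 0.6 tcp [0.3244, -0.2995, 0.2123] yaw -13.5 open 0.09 grip 0.0
shift [0.051, -0.197, 0.012] turn [-0.001, 0.001, -0.006]
shift [-0.041, -0.363, 0.05] turn [0.0, 0.0, 0.0]
```

arm_command(
  moves=[
    [[0.011, -0.039, 0.002], [0, 0, 0], 0.05],
    [[0.022, -0.079, 0.005], [0, 0, 0], 0.05],
    [[0.032, -0.118, 0.007], [0, 0, 0], 0.05],
    [[0.042, -0.158, 0.01], [0, 0, 0], 0.05],
    [[0.051, -0.197, 0.012], [0, 0, -0.005], 0.05],
  ],
)

```text
time: 1.1
tool_pos: [0.419, -0.1193, 0.2004]
tool_rot: [-3.142, 0.0, -0.225]
contact_force: [0.8, -0.9, 0.4]
opening: 0.0548
grip_force: 0.0
```

arm_command(
  moves=[
    [[-0.005, -0.045, 0.006], [0, 0, 0], 0.05],
    [[-0.01, -0.09, 0.012], [0, 0, 0], 0.05],
    [[-0.015, -0.135, 0.018], [0, 0, 0], 0.05],
    [[-0.02, -0.18, 0.024], [0, 0, 0], 0.05],
    [[-0.025, -0.225, 0.031], [0, 0, 0], 0.05],
  ],
)

```text
time: 1.6
tool_pos: [0.4443, 0.1057, 0.1694]
tool_rot: [3.141, -0.0, -0.225]
contact_force: [0.8, 0.0, 0.1]
opening: 0.05
grip_force: 0.0
```

arm_command(
  moves=[
    [[-0.005, -0.046, 0.006], [0, 0, 0], 0.05],
    [[-0.01, -0.092, 0.012], [0, 0, 0], 0.05],
    [[-0.016, -0.138, 0.019], [0, 0, 0], 0.05],
    [[-0.016, -0.138, 0.019], [0, 0, 0], 0.05],
    [[-0.016, -0.138, 0.019], [0, 0, 0], 0.05],
  ],
)

```text
time: 2.1
tool_pos: [0.459, 0.2426, 0.1499]
tool_rot: [3.14, 0.001, -0.223]
contact_force: [0.8, 0.3, -0.0]
opening: 0.0498
grip_force: 0.0
```

```bash
python3 -c "
from h import *
go(.463,.2426,.025,-13.2)
m=robot.camera_model('wrist'); im=robot.read_camera('wrist')
cv2.imwrite('pics/w1.png',im[:,:,::-1]); import pickle; pickle.dump(m,open('w1.pkl','wb')); print(m)"
```

```text
t 2.1 tcp [0.459, 0.2426, 0.1499] yaw -12.8 open 0.0498 grip 0.0
shift [0.004, -0.001, 0.125] turn [0.001, 0.001, 0.008]
{'fx': 325.19226210127806, 'fy': 325.19226210127806, 'cx': 279.6755141046491, 'cy': 208.2556109302653, 'R': array([[-2.19991893e-01, -9.75501447e-01,  7.02798342e-04],
       [-9.31403200e-01,  2.10261058e-01,  2.97116755e-01],
       [-2.89985595e-01,  6.47086887e-02, -9.54840898e-01]]), 't': array([0.33764851, 0.36263098, 0.43610922])}
```

View pics/w1.png

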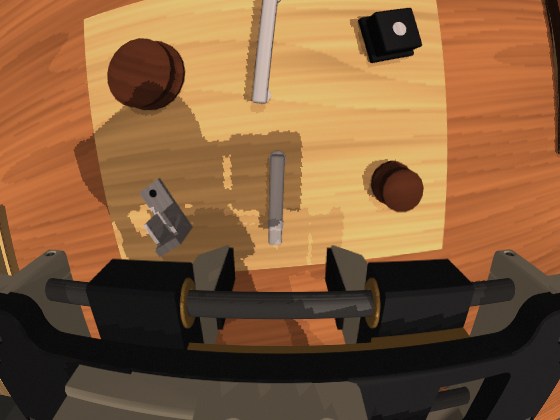

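The wrist view shows all six fittings: short handle bar from (278,153) to (275,243), small knob head at (404,190), foot top around (396,33), bracket hole at (153,194).

```bash
python3 -c "
from h import *
import pickle; m=pickle.load(open('w1.pkl','rb'))
f=lambda p,z:ray(m,p,z,True)
v=f([[278,153],[275,243]],.042);e=v[0]-v[1];print('handle',v.mean(0),np.degrees(np.arctan2(e[1],e[0])),np.linalg.norm(e))
print('knob',f([[404,190]],.041))
q=f([[377,20],[414,9],[421,45],[388,55]],.046);print('foot',q.mean(0),q)
q=f([[140,189],[160,180],[192,224],[162,255]],.009);print('br',q)
"
```

```text
handle [0.46559526 0.24400083] -14.70420508040987 0.08007180979618081
knob [[0.44950822 0.13126241]]
foot [0.58612044 0.11134799] [[0.5984661  0.12966106]
 [0.60565278 0.09335379]
 [0.5729586  0.09504417]
 [0.56740428 0.12733293]]
br [[0.49847067 0.37826256]
 [0.50194569 0.35375835]
 [0.45079892 0.33475596]
 [0.42427424 0.37906742]]
```

arm_command(
  moves=[
    [[0.005, -0.002, 0.035], [0, 0, 0.02], 0.04],
    [[0.005, -0.002, 0.075], [0, 0, 0.02], 0.035],
    [[0.005, -0.002, 0.105], [0, 0, 0.02], 0.03],
    [[0.005, -0.002, 0.125], [0, 0, 0.02], 0.03],
    [[0.005, -0.002, 0.125], [0, 0, 0.02], 0.02],
  ],
)

```text
time: 2.65
tool_pos: [0.4635, 0.2405, 0.0235]
tool_rot: [3.138, 0.005, -0.248]
contact_force: [-0.2, 0.0, 0.0]
opening: 0.0256
grip_force: 0.0
```

arm_command(
  moves=[
    [[0, 0, 0], [0, 0, 0], 0.0],
    [[0, 0, 0], [0, 0, 0], 0.0],
    [[0, 0, 0], [0, 0, 0], 0.0],
    [[0, 0, 0], [0, 0, 0], 0.0],
    [[0, 0, 0], [0, 0, 0], 0.0],
  ],
  squeeze=20,
)

```text
time: 3.15
tool_pos: [0.466, 0.243, 0.0269]
tool_rot: [-3.14, -0.002, -0.245]
contact_force: [0.7, -0.6, 6.5]
opening: 0.0114
grip_force: 20.0
```

arm_command(
  moves=[
    [[0, 0, -0.01], [0, 0, 0], 0.0],
    [[0, 0, -0.03], [0, 0, 0], 0.0],
    [[0, 0, -0.06], [0, 0, 0], 0.0],
    [[0, 0, -0.09], [0, 0, 0], 0.0],
    [[0, 0, -0.09], [0, 0, 0], 0.0],
  ],
)

```text
time: 3.65
tool_pos: [0.4672, 0.2437, 0.12]
tool_rot: [-3.137, -0.006, -0.245]
contact_force: [0.3, 0.2, -0.2]
opening: 0.0116
grip_force: 20.0
```

```bash
python3 -c "
from h import *
go(.4888,-.2929,.08,-4)
a=go(.47,0,.115,-9)
a=go(.4888,-.2929,.08,-4,a)
m=robot.camera_model('wrist'); im=robot.read_camera('wrist')
cv2.imwrite('pics/w2.png',im[:,:,::-1])"
```

```text
t 3.65 tcp [0.4672, 0.2437, 0.12] yaw -14.0 open 0.0116 grip 20.0
shift [0.151, 0.516, 0.039] turn [-0.004, -0.007, -0.175]
t 3.65 tcp [0.4672, 0.2437, 0.12] yaw -14.0 open 0.0116 grip 20.0
shift [0.062, 0.236, 0.004] turn [-0.004, -0.007, -0.088]
shift [0.064, 0.286, 0.035] turn [0.0, 0.0, -0.087]
```

View pics/w2.png

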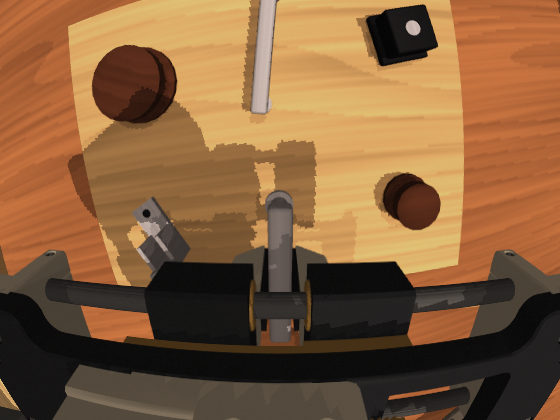

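The short handle hangs centred and level between the pads (bar from (279,190) to (280,340)).

arm_command(
  moves=[
    [[0.009, 0.03, 0], [0, 0, 0], 0],
    [[0.021, 0.071, 0], [0, 0, 0], 0],
    [[0.033, 0.114, 0], [0, 0, 0], 0],
    [[0.046, 0.157, 0], [0, 0, 0], 0],
    [[0.058, 0.2, 0], [0, 0, 0], 0],
  ],
)

```text
time: 4.2
tool_pos: [0.4717, 0.0332, 0.1147]
tool_rot: [3.141, 0.002, -0.245]
contact_force: [1.6, -0.0, -1.0]
opening: 0.012
grip_force: 20.0
```

arm_command(
  moves=[
    [[0.012, 0.042, 0], [0, 0, 0], 0],
    [[0.024, 0.084, 0], [0, 0, 0], 0],
    [[0.036, 0.126, 0], [0, 0, 0], 0],
    [[0.048, 0.163, 0], [0, 0, 0], 0],
    [[0.058, 0.2, 0], [0, 0, 0], 0],
  ],
)

```text
time: 4.7
tool_pos: [0.4796, -0.1748, 0.1146]
tool_rot: [-3.141, 0.002, -0.246]
contact_force: [0.2, -0.7, -1.6]
opening: 0.0119
grip_force: 20.0
```

arm_command(
  moves=[
    [[0.012, 0.042, 0], [0, 0, -0.06], 0],
    [[0.024, 0.08, 0.01], [0, 0, -0.12], 0],
    [[0.035, 0.116, 0.02], [0, 0, -0.175], 0],
    [[0.035, 0.116, 0.03], [0, 0, -0.175], 0],
    [[0.035, 0.116, 0.03], [0, 0, -0.175], 0],
  ],
)

```text
time: 5.2
tool_pos: [0.4845, -0.2937, 0.083]
tool_rot: [-3.138, 0.005, -0.072]
contact_force: [0.0, 1.0, -0.5]
opening: 0.0117
grip_force: 20.0
```

```bash
python3 -c "
from h import *
go(.4888,-.2929,.027,-4)
m=robot.camera_model('wrist'); im=robot.read_camera('wrist')
cv2.imwrite('pics/w3.png',im[:,:,::-1]); import pickle; pickle.dump(m,open('w3.pkl','wb'))"
```

```text
t 5.2 tcp [0.4845, -0.2937, 0.083] yaw -4.1 open 0.0117 grip 20.0
shift [0.005, -0.001, 0.056] turn [-0.004, 0.005, -0.003]
```

View pics/w3.png

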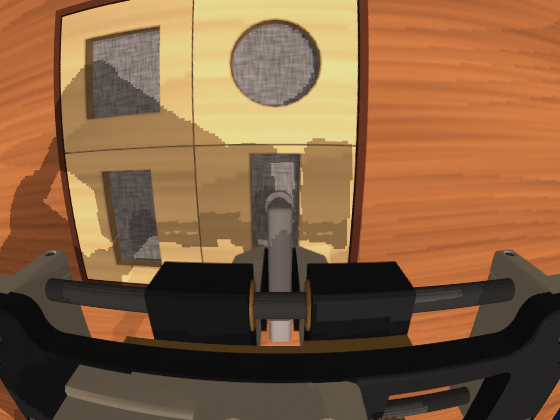

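Wrist view over the tray: slot's far edge at (250,153)–(299,153), grid centre (193,144), round pocket centred (276,63); the handle is over the slot.

```bash
python3 -c "
from h import *
import pickle; m=pickle.load(open('w3.pkl','rb'))
f=lambda p:np.round(ray(m,p,.018,True),4).tolist()
print('slot far mid',f([[250,153],[300,153],[275,153]]));print('grid',f([[193,144]]));print('round',f([[276,63]]))
print('square',f([[85,39],[160,26],[160,111],[91,119]]));print('short far',f([[102,171],[152,169]]))
u=np.array([.9976,-.0698]);v=np.array([.0698,.9976]);c=np.array([.5475,-.242])
print('pred slot far',c-55e-3*u-55e-3*v+.049*u,'short far',c-.055*u+.055*v+.039*u, 'round',c+.055*u-.055*v,'sq',c+.055*u+.055*v)
"
```

```text
slot far mid [[0.5375, -0.2767], [0.535, -0.3111], [0.5362, -0.2939]]
grid [[0.5476, -0.2369]]
round [[0.5982, -0.2991]]
square [[0.6417, -0.1557], [0.6365, -0.2197], [0.5741, -0.215], [0.5775, -0.1558]]
short far [[0.536, -0.159], [0.5329, -0.2029]]
pred slot far [ 0.5376754 -0.2964492] short far [ 0.5353774 -0.1860152] round [ 0.598529 -0.300707] sq [ 0.606207 -0.190971]
```

arm_command(
  moves=[
    [[0.004, -0.003, 0.01], [0, 0, 0], 0],
    [[0.004, -0.003, 0.025], [0, 0, 0], 0],
    [[0.004, -0.003, 0.04], [0, 0, 0], 0],
    [[0.004, -0.003, 0.05], [0, 0, 0], 0],
    [[0.004, -0.003, 0.057], [0, 0, 0], 0],
  ],
)

```text
time: 5.75
tool_pos: [0.4911, -0.2902, 0.0295]
tool_rot: [-3.141, -0.0, -0.069]
contact_force: [-4.1, 8.4, 28.2]
opening: 0.0122
grip_force: 20.0
```

arm_command(
  moves=[
    [[0, 0, 0], [0, 0, 0], 0],
    [[0, 0, 0], [0, 0, 0], 0.005],
    [[0, 0, 0], [0, 0, 0], 0.02],
    [[0, 0, 0], [0, 0, 0], 0.03],
    [[0, 0, 0], [0, 0, 0], 0.04],
  ],
)

```text
time: 6.25
tool_pos: [0.4905, -0.2918, 0.0287]
tool_rot: [3.141, -0.0, -0.07]
contact_force: [0.6, -0.3, -0.2]
opening: 0.031
grip_force: 0.0
```

arm_command(
  moves=[
    [[0, 0, 0], [0, 0, 0], 0.045],
    [[0, 0, -0.02], [0, 0, 0], 0.045],
    [[0, 0, -0.05], [0, 0, 0], 0.06],
    [[0, 0, -0.08], [0, 0, 0], 0.06],
    [[0, 0, -0.1], [0, 0, 0], 0.06],
  ],
)

```text
time: 6.75
tool_pos: [0.491, -0.2922, 0.1308]
tool_rot: [3.14, -0.002, -0.07]
contact_force: [0.5, 0.2, 0.3]
opening: 0.0591
grip_force: 0.0
```

```bash
python3 -c "
from h import *
go(.449,.1305,.125,-4)
m=robot.camera_model('top'); im=robot.read_camera('top')
a=cv2.resize(im[120:290,75:450],None,fx=2,fy=2,interpolation=cv2.INTER_CUBIC)
cv2.imwrite('pics/t2.png',a[:,:,::-1])"
```

```text
t 6.75 tcp [0.491, -0.2922, 0.1308] yaw -4.0 open 0.0591 grip 0.0
shift [-0.072, -0.419, 0.005] turn [0.001, -0.002, -0.001]
```

View pics/t2.png

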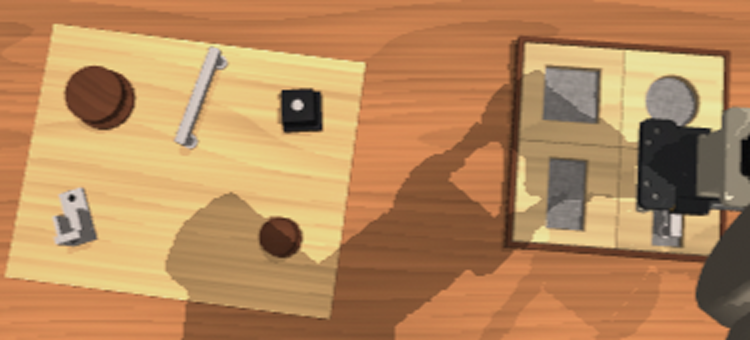

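Handle sits in the slot (seen at about (668,225) in the crop), the rest is untouched. Next the knob.

arm_command(
  moves=[
    [[-0.006, -0.035, 0], [0, 0, 0], 0.065],
    [[-0.013, -0.078, 0], [0, 0, 0], 0.065],
    [[-0.021, -0.121, 0], [0, 0, 0], 0.065],
    [[-0.028, -0.165, 0], [0, 0, 0], 0.065],
    [[-0.036, -0.21, 0], [0, 0, 0], 0.065],
  ],
)

```text
time: 7.3
tool_pos: [0.4688, -0.0783, 0.1284]
tool_rot: [3.142, 0.0, -0.071]
contact_force: [0.0, 0.6, 0.8]
opening: 0.0652
grip_force: 0.0
```

arm_command(
  moves=[
    [[-0.008, -0.045, 0], [0, 0, 0], 0.065],
    [[-0.016, -0.09, 0], [0, 0, 0], 0.065],
    [[-0.024, -0.135, 0], [0, 0, 0], 0.065],
    [[-0.031, -0.175, 0], [0, 0, 0], 0.065],
    [[-0.036, -0.209, 0.005], [0, 0, 0], 0.065],
  ],
)

```text
time: 7.8
tool_pos: [0.4477, 0.1333, 0.1238]
tool_rot: [-3.141, -0.001, -0.069]
contact_force: [0.5, 0.4, 0.7]
opening: 0.065
grip_force: 0.0
```

arm_command(
  moves=[
    [[0, 0, 0.005], [0, 0, 0], 0.065],
    [[0, 0, 0.03], [0, 0, 0], 0.065],
    [[0, 0, 0.06], [0, 0, 0], 0.065],
    [[0, 0, 0.07], [0, 0, 0], 0.065],
    [[0, 0, 0.07], [0, 0, 0], 0.065],
  ],
)

```text
time: 8.3
tool_pos: [0.4471, 0.1304, 0.0524]
tool_rot: [3.141, 0.004, -0.071]
contact_force: [0.1, 0.7, -0.8]
opening: 0.0647
grip_force: 0.0
```

```bash
python3 -c "
from h import *
go(.449,.1305,.023,-4)
m=robot.camera_model('wrist'); im=robot.read_camera('wrist')
cv2.imwrite('pics/w4.png',im[:,:,::-1])
import pickle; pickle.dump(m,open('w4.pkl','wb'))"
```

```text
t 8.3 tcp [0.4471, 0.1304, 0.0524] yaw -4.1 open 0.0647 grip 0.0
shift [0.002, -0.0, 0.029] turn [0.001, 0.004, -0.001]
```

View pics/w4.png

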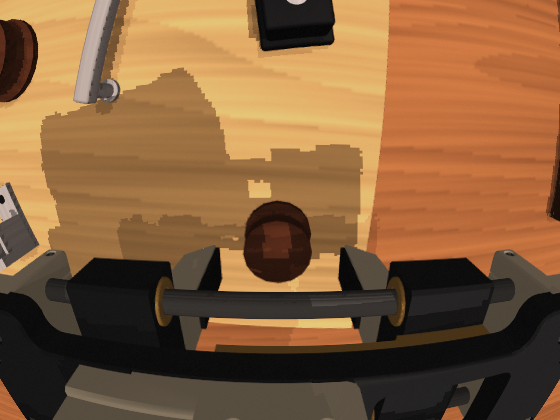

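The knob head, at (278,247), is centred between the fingers.

arm_command(
  moves=[
    [[0.002, 0, 0.015], [0, 0, 0], 0.065],
    [[0.002, 0, 0.025], [0, 0, 0], 0.065],
    [[0.002, 0, 0.03], [0, 0, 0], 0.055],
    [[0.002, 0, 0.03], [0, 0, 0], 0.045],
    [[0.002, 0, 0.03], [0, 0, 0], 0.03],
  ],
)

```text
time: 8.85
tool_pos: [0.4503, 0.1311, 0.0241]
tool_rot: [-3.142, -0.001, -0.07]
contact_force: [0.0, 0.4, 0.5]
opening: 0.0458
grip_force: 0.0
```

arm_command(
  moves=[
    [[0, 0, 0], [0, 0, 0], 0.02],
    [[0, 0, 0], [0, 0, 0], 0.02],
    [[0, 0, 0], [0, 0, 0], 0.02],
    [[0, 0, -0.005], [0, 0, 0], 0.02],
    [[0, 0, -0.02], [0, 0, 0], 0.02],
  ],
)

```text
time: 9.35
tool_pos: [0.449, 0.131, 0.0431]
tool_rot: [3.141, 0.003, -0.07]
contact_force: [0.1, 0.8, -0.7]
opening: 0.039
grip_force: 20.0
```

arm_command(
  moves=[
    [[0, 0, -0.025], [0, 0, 0], 0.02],
    [[0, 0, -0.05], [0, 0, 0], 0.02],
    [[0, 0, -0.065], [0, 0, 0], 0.02],
    [[0, 0, -0.07], [0, 0, 0], 0.02],
    [[0, 0, -0.07], [0, 0, 0], 0.02],
  ],
)

```text
time: 9.85
tool_pos: [0.4502, 0.1312, 0.1142]
tool_rot: [-3.141, -0.001, -0.07]
contact_force: [0.0, -0.6, 0.1]
opening: 0.0395
grip_force: 20.0
```

```bash
python3 -c "
from h import *
go(.598,-.2995,.1,-4)
go(.598,-.2995,.023,-4)"
```

```text
t 9.85 tcp [0.4502, 0.1312, 0.1142] yaw -4.0 open 0.0395 grip 20.0
shift [0.178, 0.419, 0.014] turn [-0.0, -0.001, -0.0]
t 9.85 tcp [0.4502, 0.1312, 0.1142] yaw -4.0 open 0.0395 grip 20.0
shift [0.177, 0.419, 0.091] turn [-0.0, -0.001, -0.0]
```

arm_command(
  moves=[
    [[0.013, 0.03, 0], [0, 0, 0], 0.02],
    [[0.03, 0.07, 0], [0, 0, 0], 0.02],
    [[0.047, 0.11, 0], [0, 0, 0], 0.02],
    [[0.065, 0.153, 0], [0, 0, 0], 0.02],
    [[0.083, 0.196, 0], [0, 0, 0], 0.02],
  ],
)

```text
time: 10.35
tool_pos: [0.5187, -0.0717, 0.1124]
tool_rot: [-3.141, 0.002, -0.07]
contact_force: [0.1, -0.6, -1.5]
opening: 0.0392
grip_force: 20.0
```

arm_command(
  moves=[
    [[0.018, 0.043, 0], [0, 0, 0], 0.02],
    [[0.036, 0.086, 0], [0, 0, 0], 0.02],
    [[0.054, 0.129, 0], [0, 0, 0], 0.02],
    [[0.071, 0.17, 0], [0, 0, 0], 0.02],
    [[0.084, 0.2, 0], [0, 0, 0], 0.02],
  ],
)

```text
time: 10.85
tool_pos: [0.5885, -0.2782, 0.1118]
tool_rot: [-3.141, 0.002, -0.072]
contact_force: [0.7, 0.8, -1.4]
opening: 0.0393
grip_force: 20.0
```

arm_command(
  moves=[
    [[0.008, 0.017, 0], [0, 0, 0], 0.02],
    [[0.01, 0.023, 0.01], [0, 0, 0], 0.02],
    [[0.01, 0.023, 0.02], [0, 0, 0], 0.02],
    [[0.01, 0.023, 0.02], [0, 0, 0], 0.02],
    [[0.01, 0.023, 0.02], [0, 0, 0], 0.02],
  ],
)

```text
time: 11.35
tool_pos: [0.5967, -0.2976, 0.0928]
tool_rot: [-3.14, 0.002, -0.069]
contact_force: [0.4, 1.2, 0.2]
opening: 0.0393
grip_force: 20.0
```

```bash
python3 -c "
from h import *
go(.598,-.2995,.024,-4)
m=robot.camera_model('wrist'); im=robot.read_camera('wrist')
cv2.imwrite('pics/w5.png',im[:,:,::-1])
import pickle; pickle.dump(m,open('w5.pkl','wb'))"
```

```text
t 11.35 tcp [0.5967, -0.2976, 0.0928] yaw -3.9 open 0.0393 grip 20.0
shift [0.002, 0.002, 0.069] turn [-0.001, 0.002, 0.001]
```

View pics/w5.png

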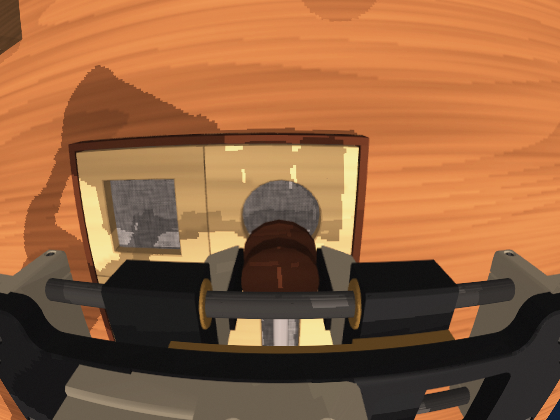

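The knob (columns 243–318) is in line with the round pocket (241–321). Lowering.

arm_command(
  moves=[
    [[0.002, 0.002, 0.015], [0, 0, 0], 0.02],
    [[0.002, 0.002, 0.035], [0, 0, 0], 0.02],
    [[0.002, 0.002, 0.053], [0, 0, 0], 0.02],
    [[0.002, 0.002, 0.063], [0, 0, 0], 0.02],
    [[0.002, 0.002, 0.068], [0, 0, 0], 0.02],
  ],
)

```text
time: 11.9
tool_pos: [0.5989, -0.3006, 0.0273]
tool_rot: [-3.141, 0.001, -0.07]
contact_force: [-9.2, 7.2, 28.6]
opening: 0.039
grip_force: 20.0
```

arm_command(
  moves=[
    [[0, 0, 0], [0, 0, 0], 0.03],
    [[0, 0, 0], [0, 0, 0], 0.045],
    [[0, 0, 0], [0, 0, 0], 0.055],
    [[0, 0, 0], [0, 0, 0], 0.06],
    [[0, 0, 0], [0, 0, 0], 0.06],
  ],
)

```text
time: 12.4
tool_pos: [0.5991, -0.3014, 0.0255]
tool_rot: [3.141, -0.0, -0.07]
contact_force: [-0.7, 0.4, 0.2]
opening: 0.0595
grip_force: 0.0
```

arm_command(
  moves=[
    [[0, 0, -0.015], [0, 0, 0], 0.06],
    [[0, 0, -0.04], [0, 0, 0], 0.06],
    [[0, 0, -0.07], [0, 0, 0], 0.06],
    [[0, 0, -0.09], [0, 0, 0], 0.06],
    [[0, 0, -0.1], [0, 0, 0], 0.06],
  ],
)

```text
time: 12.9
tool_pos: [0.6001, -0.3021, 0.1293]
tool_rot: [3.139, -0.004, -0.07]
contact_force: [-0.4, -0.0, -0.6]
opening: 0.0599
grip_force: 0.0
```

```bash
python3 -c "
from h import *
go(.587,.111,.125,0)"
```

```text
t 12.9 tcp [0.6001, -0.3021, 0.1293] yaw -4.0 open 0.0599 grip 0.0
shift [-0.042, -0.411, 0.003] turn [0.003, -0.004, -0.07]
```

arm_command(
  moves=[
    [[-0.003, -0.03, 0], [0, 0, 0], 0.065],
    [[-0.007, -0.073, 0], [0, 0, 0], 0.065],
    [[-0.012, -0.118, 0], [0, 0, 0], 0.065],
    [[-0.016, -0.164, 0], [0, 0, 0], 0.065],
    [[-0.021, -0.21, 0], [0, 0, 0], 0.065],
  ],
)

```text
time: 13.4
tool_pos: [0.5924, -0.0888, 0.1257]
tool_rot: [-3.142, 0.0, -0.071]
contact_force: [-0.3, 0.7, 0.2]
opening: 0.0653
grip_force: 0.0
```

arm_command(
  moves=[
    [[-0.005, -0.046, 0], [0, 0, -0.03], 0.065],
    [[-0.01, -0.091, 0], [0, 0, -0.06], 0.065],
    [[-0.015, -0.135, 0], [0, 0, -0.087], 0.065],
    [[-0.019, -0.17, 0], [0, 0, -0.087], 0.065],
    [[-0.021, -0.201, 0.003], [0, 0, -0.087], 0.065],
  ],
)

```text
time: 13.9
tool_pos: [0.5856, 0.1137, 0.1231]
tool_rot: [-3.142, -0.0, 0.018]
contact_force: [0.1, -0.1, -0.5]
opening: 0.0651
grip_force: 0.0
```

arm_command(
  moves=[
    [[0, 0, 0.005], [0, 0, 0], 0.065],
    [[0, 0, 0.03], [0, 0, 0], 0.065],
    [[0, 0, 0.055], [0, 0, 0], 0.065],
    [[0, 0, 0.065], [0, 0, 0], 0.065],
    [[0, 0, 0.065], [0, 0, 0], 0.065],
  ],
)

```text
time: 14.4
tool_pos: [0.585, 0.1108, 0.0562]
tool_rot: [3.141, 0.004, 0.016]
contact_force: [0.8, -0.5, 0.3]
opening: 0.0648
grip_force: 0.0
```

```bash
python3 -c "
from h import *
go(.587,.111,.025,0)
m=robot.camera_model('wrist'); im=robot.read_camera('wrist')
cv2.imwrite('pics/w6.png',im[:,:,::-1])
import pickle; pickle.dump(m,open('w6.pkl','wb'))"
```

```text
t 14.4 tcp [0.585, 0.1108, 0.0562] yaw 0.9 open 0.0648 grip 0.0
shift [0.002, -0.0, 0.031] turn [0.0, 0.004, 0.016]
```

View pics/w6.png

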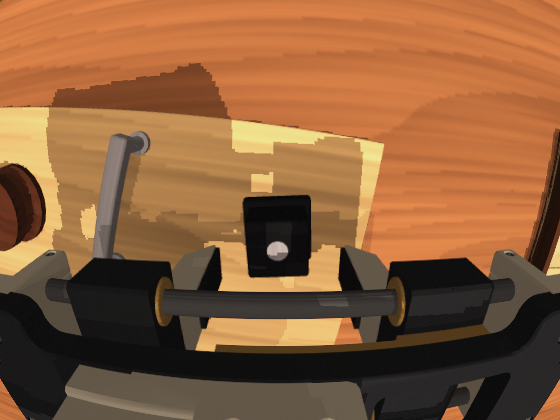

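The foot (columns 244–310, dot at (277,250)) is centred, about 2° counter-clockwise of the fingers.

arm_command(
  moves=[
    [[0.002, 0, 0.015], [0, 0, -0.03], 0.065],
    [[0.002, 0, 0.025], [0, 0, -0.03], 0.065],
    [[0.002, 0, 0.031], [0, 0, -0.03], 0.055],
    [[0.002, 0, 0.031], [0, 0, -0.03], 0.045],
    [[0.002, 0, 0.031], [0, 0, -0.03], 0.03],
  ],
)

```text
time: 14.95
tool_pos: [0.5882, 0.1116, 0.0271]
tool_rot: [3.142, -0.001, 0.046]
contact_force: [-0.2, 0.1, -0.3]
opening: 0.0456
grip_force: 0.0
```

arm_command(
  moves=[
    [[0, 0, 0], [0, 0, 0], 0.02],
    [[0, 0, 0], [0, 0, 0], 0.02],
    [[0, 0, 0], [0, 0, 0], 0.02],
    [[0, 0, -0.005], [0, 0, 0], 0.02],
    [[0, 0, -0.02], [0, 0, 0], 0.02],
  ],
)

```text
time: 15.45
tool_pos: [0.5868, 0.1115, 0.0458]
tool_rot: [3.141, 0.003, 0.047]
contact_force: [-0.8, 0.5, 0.3]
opening: 0.0361
grip_force: 20.0
```

arm_command(
  moves=[
    [[0, 0, -0.025], [0, 0, 0], 0.02],
    [[0, 0, -0.05], [0, 0, 0], 0.02],
    [[0, 0, -0.065], [0, 0, 0], 0.02],
    [[0, 0, -0.07], [0, 0, 0], 0.02],
    [[0, 0, -0.07], [0, 0, 0], 0.02],
  ],
)

```text
time: 15.95
tool_pos: [0.5882, 0.1116, 0.1173]
tool_rot: [3.141, -0.001, 0.047]
contact_force: [-0.8, -0.5, -0.7]
opening: 0.0357
grip_force: 20.0
```

```bash
python3 -c "
from h import *
go(.607,-.190,.1,-4)"
```

```text
t 15.95 tcp [0.5882, 0.1116, 0.1173] yaw 2.7 open 0.0357 grip 20.0
shift [0.005, 0.302, 0.017] turn [0.0, -0.001, 0.117]
```

arm_command(
  moves=[
    [[0, 0.025, 0], [0, 0, 0.025], 0.02],
    [[0.001, 0.06, 0], [0, 0, 0.05], 0.02],
    [[0.002, 0.1, 0], [0, 0, 0.08], 0.02],
    [[0.003, 0.142, 0], [0, 0, 0.1], 0.02],
    [[0.003, 0.185, 0], [0, 0, 0.117], 0.02],
  ],
)

```text
time: 16.45
tool_pos: [0.5989, -0.0743, 0.1152]
tool_rot: [-3.141, 0.002, -0.07]
contact_force: [1.2, -0.1, 0.2]
opening: 0.0362
grip_force: 20.0
```

arm_command(
  moves=[
    [[-0.004, 0.042, 0], [0, 0, 0], 0.02],
    [[-0.008, 0.08, 0], [0, 0, 0], 0.02],
    [[-0.012, 0.117, 0.01], [0, 0, 0], 0.02],
    [[-0.012, 0.117, 0.02], [0, 0, 0], 0.02],
    [[-0.012, 0.117, 0.02], [0, 0, 0], 0.02],
  ],
)

```text
time: 16.95
tool_pos: [0.5777, -0.1889, 0.0939]
tool_rot: [-3.139, 0.005, -0.072]
contact_force: [-0.1, 0.7, 0.3]
opening: 0.036
grip_force: 20.0
```

```bash
python3 -c "
from h import *
go(.607,-.190,.027,-4)
m=robot.camera_model('wrist'); im=robot.read_camera('wrist')
cv2.imwrite('pics/w7.png',im[:,:,::-1])"
```

```text
t 16.95 tcp [0.5777, -0.1889, 0.0939] yaw -4.1 open 0.036 grip 20.0
shift [0.03, -0.001, 0.067] turn [-0.002, 0.005, -0.002]
```

View pics/w7.png

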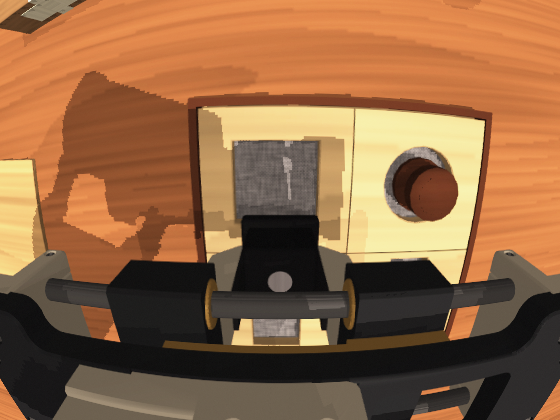

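The knob stands in the round pocket; the square pocket (columns 234–319) is 30 mm ahead of the foot (243–320), so I move forward 30 mm, 2 mm left, then lower.

arm_command(
  moves=[
    [[0.015, -0.001, 0], [0, 0, 0], 0.02],
    [[0.03, -0.002, 0], [0, 0, 0], 0.02],
    [[0.03, -0.002, 0.01], [0, 0, 0], 0.02],
    [[0.03, -0.002, 0.03], [0, 0, 0], 0.02],
    [[0.03, -0.002, 0.045], [0, 0, 0], 0.02],
  ],
)

```text
time: 17.5
tool_pos: [0.6086, -0.1876, 0.05]
tool_rot: [-3.141, 0.002, -0.069]
contact_force: [-0.8, 0.8, -0.9]
opening: 0.036
grip_force: 20.0
```

arm_command(
  moves=[
    [[0, 0, 0.01], [0, 0, 0], 0.02],
    [[0, 0, 0.017], [0, 0, 0], 0.02],
    [[0, 0, 0.02], [0, 0, 0], 0.02],
    [[0, 0, 0.02], [0, 0, 0], 0.03],
    [[0, 0, 0.02], [0, 0, 0], 0.045],
  ],
)

```text
time: 18.0
tool_pos: [0.6099, -0.1892, 0.0322]
tool_rot: [3.141, -0.001, -0.07]
contact_force: [-0.3, 0.7, 0.2]
opening: 0.0399
grip_force: 0.0
```

arm_command(
  moves=[
    [[0, 0, 0], [0, 0, 0], 0.055],
    [[0, 0, 0], [0, 0, 0], 0.055],
    [[0, 0, -0.02], [0, 0, 0], 0.055],
    [[0, 0, -0.06], [0, 0, 0], 0.055],
    [[0, 0, -0.1], [0, 0, 0], 0.055],
  ],
)

```text
time: 18.5
tool_pos: [0.6091, -0.1889, 0.1321]
tool_rot: [-3.141, 0.002, -0.07]
contact_force: [-0.5, -0.7, 0.2]
opening: 0.055
grip_force: 0.0
```

```bash
python3 -c "
from h import *
c,s=np.cos(np.radians(15)),np.sin(np.radians(15))
print(.471-.012*c,.356-.012*s)
a=go(.55,.08,.125,-4)
go(.471-.012*c,.356-.012*s,.125,15,a)
m=robot.camera_model('top'); im=robot.read_camera('top')
a=cv2.resize(im[130:260,320:450],None,fx=4,fy=4,interpolation=cv2.INTER_CUBIC)
cv2.imwrite('pics/t3.png',a[:,:,::-1])"
```

```text
0.4594088900845312 0.3528941714587697
t 18.5 tcp [0.6091, -0.1889, 0.1321] yaw -4.0 open 0.055 grip 0.0
shift [-0.078, -0.264, 0.007] turn [-0.001, 0.002, -0.001]
shift [-0.109, -0.266, -0.0] turn [-0.0, 0.0, -0.332]
```

View pics/t3.png

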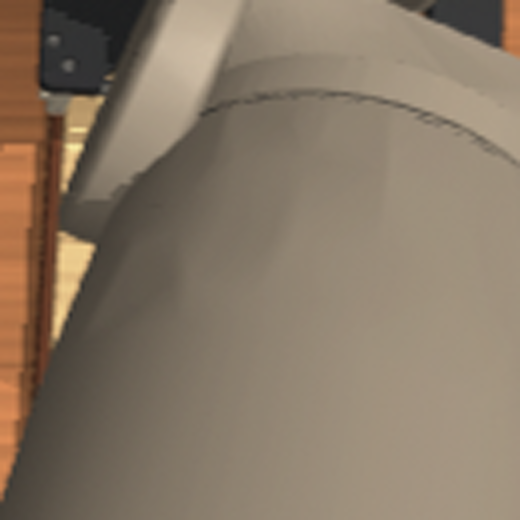

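The arm hides the tray here; check at the end. On to the bracket.

arm_command(
  moves=[
    [[-0.01, -0.03, 0], [0, 0, 0], 0.06],
    [[-0.025, -0.073, 0], [0, 0, 0], 0.06],
    [[-0.042, -0.118, 0], [0, 0, 0], 0.06],
    [[-0.058, -0.164, 0], [0, 0, 0], 0.06],
    [[-0.074, -0.21, 0], [0, 0, 0], 0.06],
  ],
)

```text
time: 19.05
tool_pos: [0.5498, 0.0272, 0.1318]
tool_rot: [-3.142, -0.001, -0.071]
contact_force: [0.6, -0.1, 0.4]
opening: 0.0603
grip_force: 0.0
```

arm_command(
  moves=[
    [[-0.015, -0.045, 0], [0, 0, 0], 0.06],
    [[-0.031, -0.09, 0], [0, 0, 0], 0.06],
    [[-0.047, -0.135, 0], [0, 0, 0], 0.06],
    [[-0.062, -0.175, 0], [0, 0, 0], 0.06],
    [[-0.074, -0.21, 0], [0, 0, 0], 0.06],
  ],
)

```text
time: 19.55
tool_pos: [0.4904, 0.2424, 0.1318]
tool_rot: [-3.141, -0.0, -0.069]
contact_force: [0.6, -0.7, 0.2]
opening: 0.0602
grip_force: 0.0
```

arm_command(
  moves=[
    [[-0.015, -0.04, 0], [0, 0, -0.12], 0.06],
    [[-0.028, -0.08, 0], [0, 0, -0.24], 0.06],
    [[-0.039, -0.11, 0.007], [0, 0, -0.332], 0.06],
    [[-0.039, -0.11, 0.007], [0, 0, -0.332], 0.06],
    [[-0.039, -0.11, 0.007], [0, 0, -0.332], 0.06],
  ],
)

```text
time: 20.05
tool_pos: [0.4598, 0.353, 0.1243]
tool_rot: [3.141, 0.001, 0.263]
contact_force: [0.5, -0.6, 0.0]
opening: 0.0603
grip_force: 0.0
```

```bash
python3 -c "
from h import *
go(.459,.354,.025,15)
m=robot.camera_model('wrist'); im=robot.read_camera('wrist')
cv2.imwrite('pics/w8.png',cv2.resize(im[150:300,180:380,::-1],None,fx=4,fy=4,interpolation=cv2.INTER_CUBIC))
import pickle; pickle.dump(m,open('w8.pkl','wb'))"
```

```text
t 20.05 tcp [0.4598, 0.353, 0.1243] yaw 15.0 open 0.0603 grip 0.0
shift [-0.0, -0.001, 0.099] turn [0.001, 0.001, 0.001]
```

View pics/w8.png

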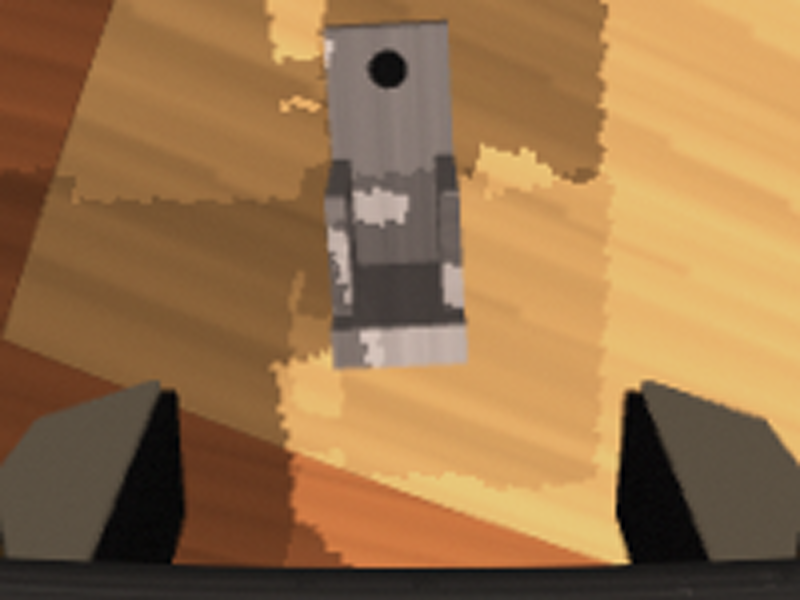

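The bracket is centred (columns 327–467), square to the fingers, hole end ahead; upright at rows 325–365.

```bash
python3 -c "
from h import *
import pickle; m=pickle.load(open('w8.pkl','rb'))
g=lambda p:np.array(p)/4+[180-.37,150-.37]
a=ray(m,g([[327,26],[447,20]]),.012,True);b=ray(m,g([[334,368],[467,363]]),.051,True)
u=np.array([np.cos(.262),np.sin(.262)])
print(a,b,a.mean(0)-.03*u,b.mean(0)+.03*u); go(.4598,.354,.025,15)"
```

```text
[[0.49739488 0.37873193]
 [0.50514238 0.35477997]] [[0.439401   0.36050431]
 [0.44711164 0.33592525]] [0.47229241 0.35898557] [0.47223254 0.35598517]
t 20.1 tcp [0.4602, 0.3524, 0.1245] yaw 15.0 open 0.06 grip 0.0
shift [0.0, -0.002, 0.1] turn [0.001, 0.0, -0.001]
```

arm_command(
  moves=[
    [[0, -0.002, 0.035], [0, 0, -0.02], 0.06],
    [[0, -0.002, 0.07], [0, 0, -0.02], 0.06],
    [[0, -0.002, 0.09], [0, 0, -0.02], 0.05],
    [[0, -0.002, 0.099], [0, 0, -0.02], 0.04],
    [[0, -0.002, 0.099], [0, 0, -0.02], 0.03],
  ],
)

```text
time: 20.6
tool_pos: [0.4598, 0.3535, 0.0249]
tool_rot: [3.141, 0.002, 0.28]
contact_force: [-0.1, -0.1, -0.5]
opening: 0.0407
grip_force: 0.0
```

arm_command(
  moves=[
    [[0, 0, 0], [0, 0, 0], 0.015],
    [[0, 0, 0], [0, 0, 0], 0.01],
    [[0, 0, 0], [0, 0, 0], 0.01],
    [[0, 0, 0], [0, 0, 0], 0.01],
    [[0, 0, -0.01], [0, 0, 0], 0.01],
  ],
  squeeze=25,
)

```text
time: 21.1
tool_pos: [0.459, 0.3544, 0.0354]
tool_rot: [3.141, 0.002, 0.282]
contact_force: [-0.2, -0.5, 0.1]
opening: 0.0253
grip_force: 24.8
```

arm_command(
  moves=[
    [[0, 0, -0.02], [0, 0, 0], 0.01],
    [[0, 0, -0.045], [0, 0, 0], 0.01],
    [[0, 0, -0.07], [0, 0, 0], 0.01],
    [[0, 0, -0.08], [0, 0, 0], 0.01],
    [[0, 0, -0.08], [0, 0, 0], 0.01],
  ],
)

```text
time: 21.6
tool_pos: [0.4603, 0.3552, 0.1173]
tool_rot: [-3.141, -0.003, 0.282]
contact_force: [-0.1, -0.7, -0.4]
opening: 0.0257
grip_force: 24.8
```

```bash
python3 -c "
from h import *
go(.4835,-.18,.115,-4)
a=go(.475,.0,.115,16)
go(.4835,-.18,.115,-4,a)"
```

```text
t 21.6 tcp [0.4603, 0.3552, 0.1173] yaw 16.2 open 0.0257 grip 24.8
shift [-0.127, 0.521, 0.001] turn [-0.001, -0.003, 0.352]
t 21.6 tcp [0.4603, 0.3552, 0.1173] yaw 16.2 open 0.0257 grip 24.8
shift [-0.085, 0.345, 0.002] turn [-0.001, -0.003, 0.003]
shift [-0.041, 0.175, 0.0] turn [0.0, -0.0, 0.349]
```

arm_command(
  moves=[
    [[-0.007, 0.028, 0], [0, 0, 0], 0.01],
    [[-0.017, 0.068, 0], [0, 0, 0], 0.01],
    [[-0.027, 0.11, 0], [0, 0, 0], 0.01],
    [[-0.038, 0.155, 0], [0, 0, 0], 0.01],
    [[-0.049, 0.2, 0], [0, 0, 0], 0.01],
  ],
)

```text
time: 22.1
tool_pos: [0.4671, 0.1474, 0.1144]
tool_rot: [-3.141, 0.002, 0.283]
contact_force: [0.8, -0.0, -0.9]
opening: 0.0256
grip_force: 24.8
```

arm_command(
  moves=[
    [[-0.011, 0.043, 0], [0, 0, 0], 0.01],
    [[-0.021, 0.086, 0], [0, 0, 0], 0.01],
    [[-0.031, 0.128, 0], [0, 0, 0], 0.01],
    [[-0.041, 0.167, 0], [0, 0, 0], 0.01],
    [[-0.049, 0.2, 0], [0, 0, 0], 0.01],
  ],
)

```text
time: 22.6
tool_pos: [0.4757, -0.0586, 0.1145]
tool_rot: [-3.14, 0.002, 0.281]
contact_force: [0.4, -0.0, -1.3]
opening: 0.0258
grip_force: 24.8
```

arm_command(
  moves=[
    [[-0.01, 0.035, 0], [0, 0, 0.1], 0.01],
    [[-0.02, 0.075, 0], [0, 0, 0.2], 0.01],
    [[-0.029, 0.11, 0.01], [0, 0, 0.3], 0.01],
    [[-0.029, 0.121, 0.015], [0, 0, 0.352], 0.01],
    [[-0.029, 0.121, 0.02], [0, 0, 0.352], 0.01],
  ],
)

```text
time: 23.1
tool_pos: [0.4819, -0.1824, 0.0941]
tool_rot: [-3.141, 0.002, -0.073]
contact_force: [1.4, 0.7, -0.7]
opening: 0.026
grip_force: 24.8
```

```bash
python3 -c "
from h import *
go(.4835,-.18,.027,-4)"
```

```text
t 23.1 tcp [0.4819, -0.1824, 0.0941] yaw -4.2 open 0.026 grip 24.8
shift [0.001, -0.002, 0.067] turn [-0.001, 0.002, -0.004]
```

arm_command(
  moves=[
    [[0.001, -0.002, 0.005], [0, 0, 0], 0.01],
    [[0.001, -0.002, 0.025], [0, 0, 0], 0.01],
    [[0.001, -0.002, 0.045], [0, 0, 0], 0.01],
    [[0.001, -0.002, 0.058], [0, 0, 0], 0.01],
    [[0.001, -0.002, 0.065], [0, 0, 0], 0.01],
  ],
)

```text
time: 23.6
tool_pos: [0.4831, -0.177, 0.0304]
tool_rot: [-3.14, 0.002, -0.067]
contact_force: [-6.0, 7.5, 33.5]
opening: 0.0259
grip_force: 25.0
```

arm_command(
  moves=[
    [[0, 0, 0.001], [0, 0, 0], 0.01],
    [[0, 0, 0.001], [0, 0, 0], 0.02],
    [[0, 0, 0.001], [0, 0, 0], 0.035],
    [[0, 0, 0.001], [0, 0, 0], 0.045],
    [[0, 0, 0.001], [0, 0, 0], 0.045],
  ],
)

```text
time: 24.1
tool_pos: [0.4838, -0.1787, 0.0297]
tool_rot: [3.141, -0.0, -0.069]
contact_force: [0.8, 0.1, 0.2]
opening: 0.0431
grip_force: 0.0
```

arm_command(
  moves=[
    [[0, 0, -0.015], [0, 0, 0], 0.045],
    [[0, 0, -0.04], [0, 0, 0], 0.045],
    [[0, 0, -0.07], [0, 0, 0], 0.045],
    [[0, 0, -0.1], [0, 0, 0], 0.045],
    [[0, 0, -0.12], [0, 0, 0], 0.045],
  ],
)

```text
time: 24.6
tool_pos: [0.4843, -0.1793, 0.1518]
tool_rot: [3.14, -0.002, -0.07]
contact_force: [0.3, -0.5, 0.5]
opening: 0.0451
grip_force: 0.0
```

arm_command(
  moves=[
    [[-0.01, -0.035, 0], [0, 0, 0], 0.045],
    [[-0.02, -0.075, 0], [0, 0, 0], 0.045],
    [[-0.03, -0.115, 0], [0, 0, 0], 0.045],
    [[-0.04, -0.15, 0], [0, 0, 0], 0.045],
    [[-0.05, -0.18, 0], [0, 0, 0], 0.045],
  ],
)

```text
time: 25.1
tool_pos: [0.4458, 0.0057, 0.1497]
tool_rot: [-3.142, -0.0, -0.07]
contact_force: [1.0, 0.9, 0.6]
opening: 0.0449
grip_force: 0.0
```

```bash
python3 -c "
from h import *
go(.4,0,.2,-4)
im=robot.read_camera('top');cv2.imwrite('pics/topf.png',im[:,:,::-1])
s=robot.read_camera('scene');cv2.imwrite('pics/scf.png',s[:,:,::-1])
a=cv2.resize(im[130:260,320:450],(600,600),interpolation=cv2.INTER_CUBIC)
b=cv2.resize(im[130:285,75:265],(200,163))
a=cv2.hconcat([a,np.zeros((600,200,3),np.uint8)]);a[:163,600:]=b
a[200:350,600:]=cv2.resize(s,(200,150))
cv2.imwrite('pics/fin.png',a[:,:,::-1])"
```

```text
t 25.1 tcp [0.4458, 0.0057, 0.1497] yaw -4.0 open 0.0449 grip 0.0
shift [-0.045, 0.009, -0.05] turn [-0.0, -0.0, 0.0]
```

View pics/fin.png

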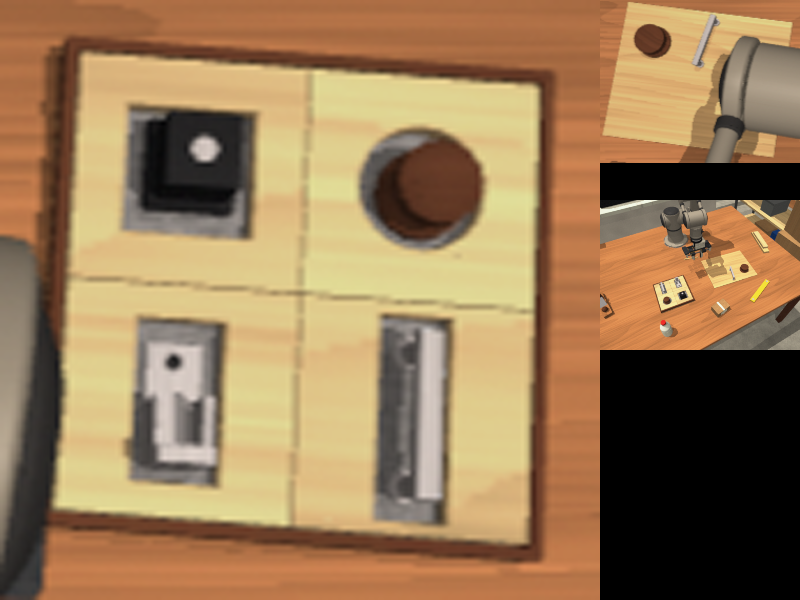

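All four fittings stand in their own pockets: foot at (190,160), knob at (425,185), bracket at (177,400), handle at (418,417). The large knob and long handle are where they began.

```bash
python3 -c "
from cell import robot
print(robot.hand_in())"
```

```text
the job is handed in; nothing more can be done
None
```

I packed the short handle, small knob, square foot and bracket into their matching pockets, left the long handle and large knob where they stood, and handed the job in at about 25 s; no verdict came back, but the last picture showed all four seated.

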